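Power up and start a repaired cassette recorder

TASK

Test the repaired cassette recorder with closed fingers: push the white-marked end of the outlet box's red rocker fully down to switch the power on, then press the yellow counter-zero key fully down and let it come back up, and then press the green play key fully down so that it stays down, and leave it clear. Do it in that order, do not press the red record key or the blue stop key, and pick nothing up: the loose things on the bench and on the recorder stay where they are.

Things in the scene. Friction and masses are not known exactly. Their poses are not given: they have to be found in the camera images.
- recorder: flat silver cassette recorder lying on its feet, fixed to the bench, 200 (x) x 300 (y) x 58 mm high, carrying handle up to 31 mm beyond its back; origin at the centre of its underside, x to its back, y to its left seen from the robot. Four keys stand in a row along y near its front edge, 70 mm in front of the origin, at y = -100, -60, -20 and +20 mm (40 mm apart); which colour is in which place varies.
- zero_key_top (a point): centre of the top face of the yellow key cap (moves down with the key; 73 mm above the table when up, 65 mm when down). Its x axis points from the recorder's front to its back, y along the key row. Black bar mark.
- zero_key (a joint): yellow counter-zero key: 28 x 24 mm cap (across the key row: 24) standing 15 mm above the recorder's top when up; travel 8 mm straight down; joint 0 = up, 0.008 m = fully down. Spring-loaded: starts to move at 1.2 N, 4 N fully down, returns by itself.
- play_key_top (a point): centre of the top face of the green key cap (moves down with the key; 73 mm above the table when up, 65 mm when down). Its x axis points from the recorder's front to its back, y along the key row. White triangle mark.
- play_key (a joint): green play key: 28 x 24 mm cap (across the key row: 24) standing 15 mm above the recorder's top when up; travel 8 mm straight down; joint 0 = up, 0.008 m = fully down. No spring: moves at a steady 3 N and stays at whatever depth it is pushed to, so it must be pushed to its stop.
- record_key_top (a point): centre of the top face of the red key cap (moves down with the key; 73 mm above the table when up, 65 mm when down). Its x axis points from the recorder's front to its back, y along the key row. White dot mark. Not to be pressed.
- record_key (a joint): red record key: 28 x 24 mm cap (across the key row: 24) standing 15 mm above the recorder's top when up; travel 8 mm straight down; joint 0 = up, 0.008 m = fully down. Moves at 3 N and stays down.
- stop_key_top (a point): centre of the top face of the blue key cap (moves down with the key; 73 mm above the table when up, 65 mm when down). Its x axis points from the recorder's front to its back, y along the key row. White square mark. Not to be pressed.
- stop_key (a joint): blue stop key: 28 x 24 mm cap (across the key row: 24) standing 15 mm above the recorder's top when up; travel 8 mm straight down; joint 0 = up, 0.008 m = fully down. Spring-loaded like the yellow one.
- outlet_box: grey bench outlet box, fixed, 200 (x) x 75 (y) x 45 mm high, origin at the centre of its underside, x along its length. The red rocker is centred 50 mm towards -x of the origin, between a bezel 2 mm high; two round sockets lie towards +x, the farther one (72 mm from the origin) with a plug 34 mm high.
- rocker (a joint): red rocker switch, 60 x 30 mm, two 30 mm halves in a shallow V, tilting about the box's y axis at its middle: 0 = off (the white-marked half, towards the box's +x, rises at 0.4 rad; the other is level), 0.4 rad = on (the white-marked half is level, 55 mm above the table). Takes 2 to 3 N at the marked end, no spring, stays where it is left.
- rocker_on_end (a point): point on top of the rocker's white-marked half, 20 mm from the rocker's middle (pivot line), on its centre line; about 62 mm above the table when off, 55 mm when on. Push here straight down about 8 mm. Its axes are those of the box when the rocker is off.
- knob_cap: loose silver knob, 26 mm across, 18 mm high, standing on the recorder's top left of the keys; origin at the centre of its underside
- pill_bottle: orange pill bottle with white cap, 36 mm across, 70 mm high, upright; origin at the centre of its underside
- spare_cassette: black cassette lying flat, 64 x 102 x 12 mm; origin at the centre of its underside
- screwdriver: screwdriver lying down, 180 mm long, up to about 30 mm high; x from handle to tip
- multimeter: yellow multimeter lying face up, 160 (x) x 80 x 44 mm; origin at the centre of its underside
- trim_frame: flat aluminium trim frame, 112 x 150 x 6 mm; origin at its centre underneath
- parts_tray: blue two-part tray, 90 x 130 x 25 mm; origin at the centre of its underside

How it is judged:
By the outcome, as a careful person would: the job done as asked, in the order asked, and still so for the second after the job is handed in, with the robot touching nothing.
It also fails if it takes over 48 s, if anything falls off the work surface, if the arm or the gripper's body presses on something with over 40 N, if the wrist force passes 120 N, or if a joint passes its speed limit or range.

ROBOT

A 6-joint arm with a two-finger parallel gripper is mounted at the origin on the work surface. World frame = base frame: x ahead of the robot, y to its left, z up, the work surface at z = 0. Lengths are in mm, angles in rad, forces in N, time in s.
With the tool pointing down it reaches from about 300 to 775 mm from the base axis. Payload 14.6 kg.
Tool frame: the origin (TCP) lies on the mounting face of the last link; the fingertips stand 199 mm ahead of it and the grasp point (between the pads) lies 180 mm ahead of it; z points along the fingers, y is the line along which they close (so a half turn about z gives the same grasp; the last joint's range is limited). The gripper opens to 94 mm and grips with 3 to 60 N. Pads are 16 mm wide; open, the fingers measure 119 mm over their backs; the gripper's body (75 mm by 177 mm) begins 78 mm behind the grasp point.
Start: joints at [1.075, 0.3, 1.521, -0, 1.321, -0.067], TCP at [228.676, 500.198, 404.646] pointing down, gripper open.
Joint ranges: [-3.03, 3.03], [-0.79, 2.21], [0.23, 2.52], [-1.04, 4.18], [0, 3.07], [-2.55, 2.55]. Speed limits (rad/s): [2.22, 2.22, 2.57, 3.14, 3.14, 3.14].

INTERFACE

Orientations are given as [roll, pitch, yaw] about the fixed x, y, z axes, in that order (R = Rz(yaw) Ry(pitch) Rx(roll)).
In Python, from cell import manip gives the robot as it stands. The module is installed in compiled form; this text tells all that it offers.
- The arm moves only by the shell command python3 -m creep 'ROWS' [FORCE]. ROWS is a JSON object of lists of equal length, an entry for each row: "slide": the shift along the world's x, y, z in cm, a list of three; "turn": the turn about the world's z in rad; "claw": the opening, from 0 (shut) to 1 (fully open). A call has 1 to 8 rows; each row shifts and turns the commanded pose from where the row before left it; what a row does not reach is not made up. A row lasts 1/8 s, in which the tool goes at most 62.5 mm and 10.7 degrees, less where a joint would pass 70% of its speed; a pose out of reach is approached as far as the arm can. A call with a gripper value outside its range is refused whole. The fingers move at their own pace and stop on an object; FORCE is the grip in N (left out, the last holds). Time passes only in rows, so rows that do not move let the fingers close. It gives the time, the measured TCP pose, the force, the opening and the grip force at its end, in the units of the state.
- manip.read_state(): the state, without advancing time (a new reading comes with each control period).
- manip.camera(name): name is "scene" or "top" or "wrist"; returns (picture, depth): 400x640x3 uint8, red, green, blue; 400x640 float32, mm along the optical axis (not along the pixel's ray), 0 where there is no reading.
- manip.calibration(name): a dict with "intrinsics" (3x3 intrinsics, pixels), "pose" (4x4, takes a point from camera to world coordinates). Camera axes: x right, y up, looking along -z (the intrinsics and any distortion apply to the point x, -y, -z); pixel columns grow to the right and rows downward; lengths in mm; the calibration is good to about 2 mm. The wrist camera is an equidistant fisheye: a pixel r from the principal point sees the ray r / f radians off the axis. A picture is of the moment at which its call begins: read the wrist's pose just before it. calibration takes no time and is no camera call; for the wrist camera it gives the pose at the moment of the call.
- manip.sign_off(): hands the job in; it is judged then, once.
Trained networks look in the newest picture that a camera, given by its name, has taken for a name from the list of things; names that differ only in an ending like _2 or _b are one class to them, and where a whole thing is asked for, a point or a joint stands for the part that bears it (a point fixed in the world has none). Each returns a list of dicts, best first, with "score" (0 to 1); they miss things now and then, are a little off and sometimes report something else, mostly with a low value. They report only what shows in the picture. A call takes as long as a camera call.
- manip.cut_out(query, camera): "mask" (400x640 bool, what is visible of it) and "position" ([column, row] in pixels, amid what is visible of it).
The state is a dict: "clock": time; "joints": joint angles; "qd": joint speeds; "effort": joint torques, N m; "eef_pos": TCP position; "eef_rot": TCP orientation; "wrist_force": force on the tool from outside, world axes, zero at the start; "moment": the same for the moment, N m; "finger_gap": finger opening in mm; "finger_force": force on a finger pad.
Only numpy, scipy, OpenCV 4.12 (cv2) and the standard library are available. Lean on these libraries where they do the work, as an engineer would, in place of code of your own. Each camera call takes 0.05 s, during which the arm holds its last target. There are 200 camera calls.

## Working session

There is one attempt and no reset: what is moved stays moved. The work goes in short steps, Python scripts to look and compute and a shell command to move; the robot and the scene stay as the last step left them, time stands still between calls to the robot, and variables do not carry over. Pictures are saved under pics/ and viewed, at most 10 in all, crops included, and the job is handed in when it is done.

```bash
mkdir -p pics
cat > h.py <<'E'
import numpy as np, cv2
from cell import manip
def world(cam,depth,K,T,mask):
    v,u=np.nonzero(mask&(depth>0)); d=depth[v,u]
    p=np.stack([(u-K[0,2])/K[0,0]*d,-(v-K[1,2])/K[1,1]*d,-d,np.ones_like(d)])
    return (T@p)[:3].T,u,v
def cal(n):
    c=manip.calibration(n); return np.array(c["intrinsics"]),np.array(c["pose"]),c
E
python3 - <<'E'
from h import *
for n in("top","scene"):
    im,d=manip.camera(n); cv2.imwrite(f"pics/{n}0.png",im[:,:,::-1]); np.save(f"{n}_d.npy",d)
    K,T,c=cal(n); print(n,c)
    for q in ["zero_key_top","play_key_top","record_key_top","stop_key_top","rocker_on_end","outlet_box","recorder","knob_cap"]:
        for r in manip.cut_out(q,n)[:2]:
            p,u,v=world(n,d,K,T,r["mask"])
            if len(p):print(n,q,round(r["score"],2),np.round(r["position"]),len(p),np.median(p,0).round(1),p[p[:,2]>np.percentile(p[:,2],50)-3].mean(0).round(1))
print(manip.read_state())
E
```

```text
top {'intrinsics': array([[403.92925284,   0.        , 315.42927658],
       [  0.        , 403.92925284, 198.19380596],
       [  0.        ,   0.        ,   1.        ]]), 'pose': array([[-1.68747016e-02,  9.87506151e-01, -1.56674329e-01,
         3.45261537e+02],
       [-9.99853923e-01, -1.62405035e-02,  5.32722551e-03,
         1.44801457e+01],
       [ 2.71619798e-03,  1.56741338e-01,  9.87635953e-01,
         1.33673174e+03],
       [ 0.00000000e+00,  0.00000000e+00,  0.00000000e+00,
         1.00000000e+00]])}
top play_key_top 0.62 [339. 201.] 79 [526.2 -72.6  72.1] [526.8 -70.8  73.6]
top record_key_top 0.62 [328. 202.] 62 [529.5 -31.7  72.6] [529.6 -31.   73.6]
top rocker_on_end 0.45 [236. 215.] 191 [502.1 263.3  56.7] [505.9 263.8  58.9]
top outlet_box 0.6 [236. 202.] 1478 [549.2 272.   45.6] [550.  274.2  49.4]
top outlet_box 0.4 [340. 203.] 69 [525.8 -72.4  73. ] [526.7 -70.3  73.9]
top recorder 0.86 [333. 179.] 5475 [605.3 -49.9  57.9] [601.9 -52.6  58.8]
top recorder 0.31 [177. 186.] 1211 [596.4 459.6  35.9] [596.6 464.7  37.5]
top knob_cap 0.55 [446. 244.] 576 [ 434.6
[... 1453 characters left out ...]
clock': 0.9, 'joints': array([ 1.07538772e+00,  2.99902050e-01,  1.52099992e+00, -6.97164350e-06,
        1.32073602e+00, -6.65804853e-02]), 'qd': array([ 1.31841313e-05, -7.81113470e-04,  1.86384189e-03,  2.57987369e-04,
       -6.39005505e-04, -2.79518001e-04]), 'effort': array([-2.28731071e-03, -5.31662571e+01, -3.52914512e+01,  7.08009931e-02,
        2.13137007e-02, -1.41693752e-05]), 'eef_pos': array([228.68125266, 500.19325805, 404.64449162]), 'eef_rot': array([-3.14154697e+00,  3.72345671e-06,  2.71276626e+00]), 'wrist_force': array([-0.01222114,  1.219011  , -0.157226  ]), 'moment': array([ 0.03191705, -0.01380211, -0.05689618]), 'finger_force': 0.0, 'finger_gap': 93.85563574314251}
```

Run:
```python
import cv2
a=cv2.imread("pics/top0.png")[140:260,180:420]; b=cv2.imread("pics/scene0.png")[120:290,220:420]
cv2.imwrite("pics/a.png",cv2.resize(a,(800,400),interpolation=cv2.INTER_CUBIC))
cv2.imwrite("pics/b.png",cv2.resize(b,(700,595),interpolation=cv2.INTER_CUBIC))
```

```text
(no output)
```

View pics/a.png

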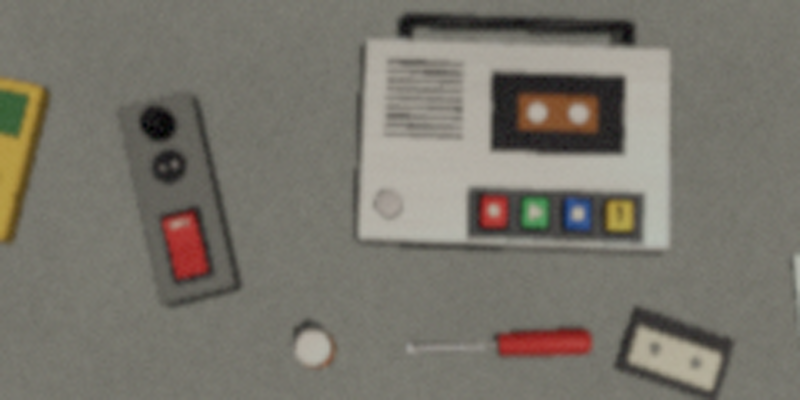

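View pics/b.png

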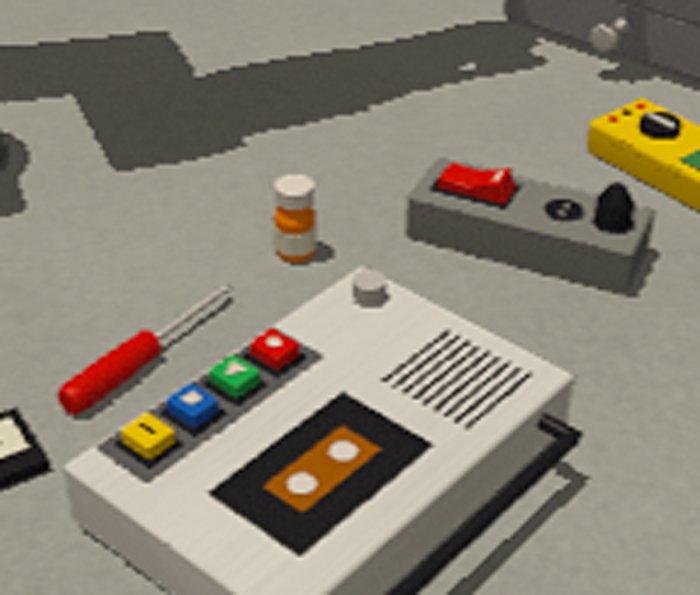

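View pics/scene0.png

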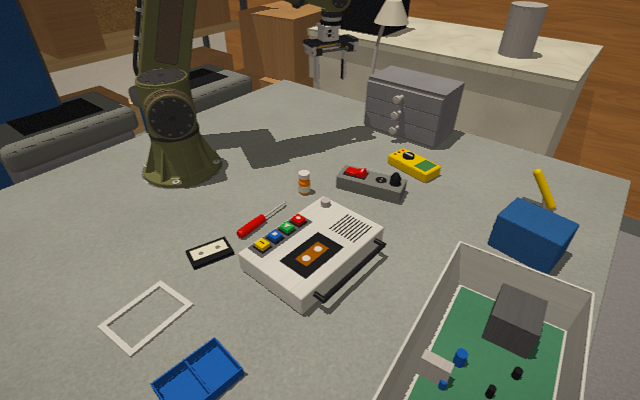

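The keys from left to right are red, green, blue and yellow. The rocker's marked end faces away from the robot, towards the sockets. Next I'll take precise positions.

```bash
cat > m.py <<'E'
from h import *
def blobs(n,lo,hi,zr,box,im,d):
    K,T,c=cal(n); hsv=cv2.cvtColor(im,cv2.COLOR_RGB2HSV)
    m=cv2.inRange(hsv,np.array(lo),np.array(hi))>0
    p,u,v=world(n,d,K,T,m)
    s=(p[:,2]>zr[0])&(p[:,2]<zr[1])&(p[:,0]>box[0])&(p[:,0]<box[1])&(p[:,1]>box[2])&(p[:,1]<box[3])
    return p[s]
E
python3 - <<'E'
from m import *
for n in("top","scene"):
    im=cv2.imread(f"pics/{n}0.png")[:,:,::-1].copy(); d=np.load(f"{n}_d.npy")
    kb=(490,570,-180,0)
    for q,lo,hi in [("red",(0,120,60),(8,255,255)),("green",(45,100,40),(80,255,255)),("blue",(100,120,40),(125,255,255)),("yellow",(20,120,60),(35,255,255))]:
        p=blobs(n,lo,hi,(69,78),kb,im,d)
        if len(p): print(n,q,len(p),p.mean(0).round(1),((p.min(0)+p.max(0))/2).round(1),np.ptp(p,axis=0).round(1))
    K,T,c=cal(n)
    p,u,v=world(n,d,K,T,np.ones(d.shape,bool))
    def rect(s,t):
        r=cv2.minAreaRect(p[s][:,:2].astype(np.float32)); print(n,t,s.sum(),np.round(r[0],1),np.round(r[1],1),round(r[2],1),"z",p[s][:,2].mean().round(1))
    rect((p[:,0]>420)&(p[:,0]<700)&(p[:,1]>200)&(p[:,1]<345)&(p[:,2]>40)&(p[:,2]<65),"box")
    rect((p[:,0]>450)&(p[:,0]<720)&(p[:,1]>-260)&(p[:,1]<140)&(p[:,2]>53)&(p[:,2]<63),"recorder")
    r=blobs(n,(0,120,60),(8,255,255),(47,75),(440,580,200,345),im,d)
    rr=cv2.minAreaRect(r[:,:2].astype(np.float32)); print(n,"rocker",len(r),rr,r.mean(0),r[r[:,2]>60].mean(0))
E
```

```text
top red 51 [528.8 -30.3  72.9] [529.8 -30.3  73.4] [26.3 22.6  8.5]
top green 28 [524.9 -69.5  73.3] [526.1 -71.4  73.5] [25.7 23.1  7.8]
top blue 37 [ 523.9 -110.1   73.5] [ 525.1 -109.5   73.5] [25.9 22.6  8.1]
top yellow 57 [ 523.3 -150.2   73.1] [ 524.4 -150.2   73.4] [26.2 22.9  8.7]
top box 1294 [552.9 275.9] [200.   75.5] 13.5 z 46.9
top recorder 4907 [609.3 -54.4] [298.6 222.8] 87.1 z 58.2
top rocker 179 ((505.7000427246094, 265.122802734375), (62.351200103759766, 33.106449127197266), 15.337370872497559) [503.1627356  263.76553605  56.97408281] [519.97844859 266.70854653  62.75707842]
scene red 71 [534.9 -31.9  72.2] [532.8 -31.2  72.3] [29.2 24.7  6. ]
scene green 63 [533.  -72.3  72.4] [531.8 -70.7  72.1] [27.8 25.1  5.5]
scene blue 70 [ 531.8 -112.1   72.3] [ 530.1 -111.1   72. ] [27.3 25.2  5.5]
scene yellow 92 [ 528.4 -150.6   72.4] [ 527.3 -149.8   72.9] [28.9 25.   7.3]
scene box 934 [557.4 275.8] [198.7  77.9] 14.0 z 47.0
scene recorder 6945 [602.4 -53.6] [301.6 201.9] 87.4 z 57.9
scene rocker 154 ((506.6003112792969, 262.7379150390625), (66.90396118164062, 36.22869110107422), 10.20553970336914) [511.32679942 261.42685541  55.05005267] [528.26588773 267.27356435  62.29460675]
```

```bash
python3 -m creep '{"slide":[[3.7,-2.9,-1.2],[3.7,-2.9,-1.2],[3.7,-2.9,-1.2],[3.7,-2.9,-1.2],[3.7,-2.9,-1.2],[3.7,-2.9,-1.2],[3.7,-2.9,-1.2],[3.7,-2.9,-1.2]],"turn":[0.084,0.084,0.084,0.084,0.084,0.084,0.084,0.084],"claw":[0,0,0,0,0,0,0,0]}' 20; python3 -m creep '{"slide":[[0,0,0],[0,0,0],[0,0,0]],"turn":[0,0,0],"claw":[0,0,0]}'
python3 - <<'E'
from h import *
im,d=manip.camera("wrist"); cv2.imwrite("pics/w1.png",im[:,:,::-1]); print(manip.calibration("wrist"),manip.read_state()["eef_pos"])
E
```

```text
clock: 1.9
eef_pos: [525.8, 267.1, 308.3]
eef_rot: [3.142, 0.0, -2.896]
wrist_force: [-0.0, -0.1, 1.1]
finger_gap: 17.5
finger_force: 0.0
clock: 2.28
eef_pos: [524.0, 269.0, 309.1]
eef_rot: [3.141, 0.001, -2.898]
wrist_force: [-0.3, -0.1, 0.3]
finger_gap: 0.4
finger_force: 0.0
{'intrinsics': array([[309.70691629,   0.        , 318.19431938],
       [  0.        , 309.70691629, 200.45960992],
       [  0.        ,   0.        ,   1.        ]]), 'pose': array([[-2.41301823e-01, -9.30168173e-01, -2.76695864e-01,
         4.44139796e+02],
       [ 9.70450036e-01, -2.31168644e-01, -6.91938335e-02,
         2.49813727e+02],
       [ 3.98494109e-04, -2.85216109e-01,  9.58463151e-01,
         2.89523774e+02],
       [ 0.00000000e+00,  0.00000000e+00,  0.00000000e+00,
         1.00000000e+00]])} [524.03809605 269.00534389 309.13365311]
```

View pics/w1.png

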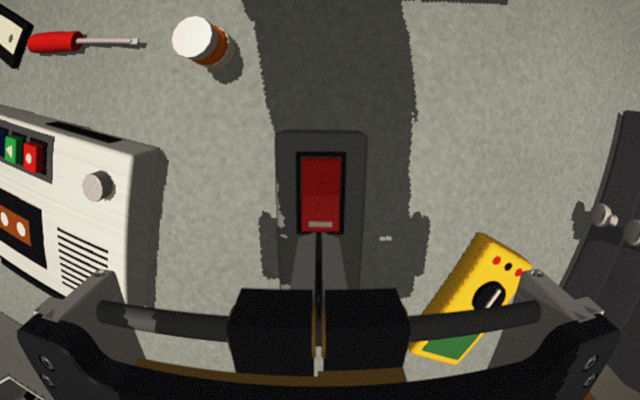

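The wrist view shows the red rocker at columns 299-344 and rows 155-232, with its white mark at (320, 224). The fingers are just beyond the mark. I'll check these positions with the fisheye model.

```bash
cat >> h.py <<'E'
def fish(u,v,z,K,T):
    a=np.array([(u-K[0,2])/K[0,0],(v-K[1,2])/K[1,1]]);t=np.linalg.norm(a)
    w=np.array([*(a/t*np.sin(t)),np.cos(t)])*[1,-1,-1]; w=T[:3,:3]@w
    return T[:3,3]+w*(z-T[2,3])/w[2]
E
python3 - <<'E'
from h import *
K,T,_=cal("wrist")
for u,v,z in[(322,155,55),(320,224,65),(320,232,66),(301,200,56),(344,200,56)]:print(u,v,fish(u,v,z,K,T).round(1))
E
```

```text
322 155 [476.1 260.8  55. ]
320 224 [527.1 272.   65. ]
320 232 [533.2 273.5  66. ]
301 200 [514.5 253.4  56. ]
344 200 [506.3 286.3  56. ]
```

```bash
python3 -m creep '{"slide":[[0.2,0.15,-2],[0,0,-1.5],[0,0,-0.7],[0,0,-0.6],[0,0,-0.5],[0,0,-0.2],[0,0,0],[0,0,0]],"turn":[0,0,0,0,0,0,0,0],"claw":[0,0,0,0,0,0,0,0]}'
```

```text
clock: 3.32
eef_pos: [526.8, 269.7, 254.4]
eef_rot: [3.141, 0.001, -2.898]
wrist_force: [0.5, -0.6, 8.1]
finger_gap: 0.5
finger_force: 3.8
```

```bash
python3 -m creep '{"slide":[[0,0,-0.15],[0,0,0],[0,0,0]],"turn":[0,0,0],"claw":[0,0,0]}'; python3 -m creep '{"slide":[[0,0,1.5],[0,0,3.5],[-1,-4,1],[-1,-5,0],[0,-5,0],[0,0,0]],"turn":[0,0,0,0,0,0],"claw":[0,0,0,0,0,0]}'
python3 - <<'E'
from m import *
for n in("top","scene"):
    im,d=manip.camera(n); cv2.imwrite(f"pics/{n}1.png",im[:,:,::-1])
    r=blobs(n,(0,120,30),(8,255,255),(47,75),(440,580,200,345),im,d)
    ax=np.array([np.cos(.239),np.sin(.239)]); s=(r[:,:2]-[506.4,264])@ax
    print(n,len(r),[(k,r[(s>k)&(s<k+10),2].mean().round(1)) for k in range(-30,30,10)])
E
```

```text
clock: 3.7
eef_pos: [526.8, 269.7, 254.2]
eef_rot: [3.141, 0.002, -2.898]
wrist_force: [-4.7, -3.4, 20.7]
finger_gap: 0.9
finger_force: 10.6
clock: 4.45
eef_pos: [506.6, 127.3, 312.5]
eef_rot: [-3.141, -0.0, -2.902]
wrist_force: [0.0, 1.0, -0.3]
finger_gap: 0.0
finger_force: 0.0
top 181 [(-30, np.float64(61.4)), (-20, np.float64(60.9)), (-10, np.float64(58.0)), (0, np.float64(53.9)), (10, np.float64(55.4)), (20, np.float64(55.3))]
scene 158 [(-30, np.float64(58.5)), (-20, np.float64(58.4)), (-10, np.float64(56.5)), (0, np.float64(53.5)), (10, np.float64(53.4)), (20, np.float64(52.9))]
```

The rocker is on: its marked half is level at about 55 mm and the other half is raised. Next is the yellow key.

```bash
python3 -m creep '{"slide":[[0.2,-2.6,0],[0.2,-2.6,0],[0.2,-2.6,0],[0.2,-2.6,0],[0.2,-2.6,0],[0.2,-2.6,0],[0.2,-2.6,0],[0.2,-2.6,0]],"turn":[-0.17,-0.17,-0.17,-0.17,-0.17,-0.17,-0.17,-0.17],"claw":[0,0,0,0,0,0,0,0]}'; python3 -m creep '{"slide":[[0.2,-2.6,0],[0.1,-2.6,0],[0,-1.7,0],[0,0,0],[0,0,0]],"turn":[-0.17,-0.17,-0.161,0,0],"claw":[0,0,0,0,0]}'
python3 - <<'E'
from h import *
K,T,c=cal("wrist");print(manip.read_state()["eef_pos"]);im,d=manip.camera("wrist"); cv2.imwrite("pics/w2.png",im[:,:,::-1])
np.savez("w2.npz",K=K,T=T)
E
```

```text
clock: 5.55
eef_pos: [523.1, -77.9, 312.1]
eef_rot: [-3.141, -0.0, 2.021]
wrist_force: [0.5, 0.7, 0.7]
finger_gap: 0.6
finger_force: 0.0
clock: 6.18
eef_pos: [526.0, -146.2, 312.0]
eef_rot: [-3.141, -0.0, 1.528]
wrist_force: [-0.3, 0.0, 0.5]
finger_gap: 0.4
finger_force: 0.0
[ 525.95569319 -146.17435063  312.01394749]
```

View pics/w2.png

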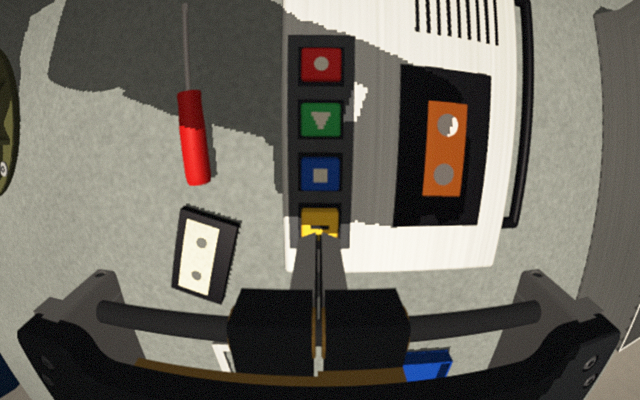

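The wrist view shows red at (321, 65), green at (321, 120), blue at (320, 174) and yellow around (320, 225), partly hidden by the fingertips.

Run:
```python
from h import *
f=np.load("w2.npz");K,T=f["K"],f["T"]
im=cv2.imread("pics/w2.png");h=cv2.cvtColor(im,cv2.COLOR_BGR2HSV)
for q,lo,hi in [("green",(45,100,40),(80,255,255)),("blue",(100,120,40),(125,255,255)),("yellow",(20,120,60),(35,255,255)),("red",(0,120,60),(8,255,255))]:
    m=cv2.inRange(h,lo,hi);m[:, :280]=0;m[:,360:]=0;m[250:]=0
    v,u=np.nonzero(m);a,b,c,e=u.min(),u.max(),v.min(),v.max()
    print(q,a,b,c,e,fish((a+b)/2,(c+e)/2,73,K,T).round(1),fish((a+b)/2,c,73,K,T).round(1))
```

```text
green 301 340 103 136 [531.6 -68.   73. ] [532.1 -56.3  73. ]
blue 301 339 157 190 [ 529.7 -106.8   73. ] [530.2 -94.7  73. ]
yellow 301 338 208 240 [ 527.7 -145.7   73. ] [ 528.2 -132.9   73. ]
red 301 341 48 81 [533.6 -28.8  73. ] [534.2 -16.7  73. ]
```

```bash
python3 -m creep '{"slide":[[0.1,-0.2,-2.3],[0,0,-1.2],[0,0,-0.5],[0,0,-0.5],[0,0,-0.4],[0,0,0],[0,0,0]],"turn":[0,0,0,0,0,0,0],"claw":[0,0,0,0,0,0,0]}'
```

```text
clock: 7.1
eef_pos: [526.8, -149.1, 264.3]
eef_rot: [3.141, -0.0, 1.524]
wrist_force: [-4.7, 3.6, 12.3]
finger_gap: 0.5
finger_force: 6.2
```

```bash
python3 -m creep '{"slide":[[0,0,-0.1],[0,0,0],[0,0,0]],"turn":[0,0,0],"claw":[0,0,0]}'; python3 -m creep '{"slide":[[0,0,1.5],[0,0,3.5],[0.1,2.6,0],[0.1,2.6,0],[0.2,2.6,0],[0,0,0],[0,0,0]],"turn":[0,0,0,0,0,0,0],"claw":[0,0,0,0,0,0,0]}'
python3 - <<'E'
from m import *
im,d=manip.camera("scene")
for q,lo,hi in [("red",(0,120,40),(8,255,255)),("green",(45,100,40),(80,255,255)),("blue",(100,120,40),(125,255,255)),("yellow",(20,120,60),(35,255,255))]:
    p=blobs("scene",lo,hi,(62,78),(490,570,-180,0),im,d)
    if len(p): print(q,len(p),np.percentile(p[:,2],[50,80]).round(1))
E
```

```text
clock: 7.48
eef_pos: [526.8, -149.1, 264.1]
eef_rot: [3.14, 0.0, 1.524]
wrist_force: [-10.5, 5.0, 21.4]
finger_gap: 0.3
finger_force: 10.8
clock: 8.35
eef_pos: [530.7, -71.9, 312.3]
eef_rot: [3.141, 0.0, 1.524]
wrist_force: [-0.0, -1.4, -0.2]
finger_gap: 0.1
finger_force: 0.0
red 101 [71.6 72.7]
green 100 [71.4 73.1]
blue 97 [71.7 73. ]
yellow 127 [72.1 73.1]
```

Yellow reached its stop and came back up, and no other key has moved. Now the green key.

```bash
python3 -m creep '{"slide":[[0,0.1,-2.3],[0,0,-1.2],[0,0,-0.5],[0,0,-0.5],[0,0,-0.4],[0,0,-0.1],[0,0,0],[0,0,0]],"turn":[0,0,0,0,0,0,0,0],"claw":[0,0,0,0,0,0,0,0]}'
```

```text
clock: 9.4
eef_pos: [530.8, -70.5, 263.9]
eef_rot: [3.14, 0.001, 1.524]
wrist_force: [-10.1, -1.0, 20.6]
finger_gap: 0.3
finger_force: 10.1
```

```bash
python3 -m creep '{"slide":[[0,0,1.5],[0,0,3.5],[-3,0,5],[-4,2,3],[-4,2,3],[0,0,0],[0,0,0]],"turn":[0,0,0,0,0,0,0],"claw":[0,0,0,0,0,0,0]}'
python3 - <<'E'
from m import *
im,d=manip.camera("scene"); cv2.imwrite("pics/end.png",cv2.resize(im[120:290,220:420,::-1],(700,595)))
for q,lo,hi in [("red",(0,120,40),(8,255,255)),("green",(45,100,40),(80,255,255)),("blue",(100,120,40),(125,255,255)),("yellow",(20,120,60),(35,255,255))]:
    p=blobs("scene",lo,hi,(60,78),(490,570,-180,0),im,d)
    if len(p): print(q,len(p),np.percentile(p[:,2],[50,80]).round(1))
E
```

```text
clock: 10.28
eef_pos: [420.9, -30.4, 422.2]
eef_rot: [3.141, 0.0, 1.524]
wrist_force: [-0.1, -0.7, -0.3]
finger_gap: 0.6
finger_force: 0.0
red 101 [71.3 73. ]
green 72 [64.4 65.5]
blue 100 [71.8 73.2]
yellow 129 [71.8 73.2]
```

View pics/end.png

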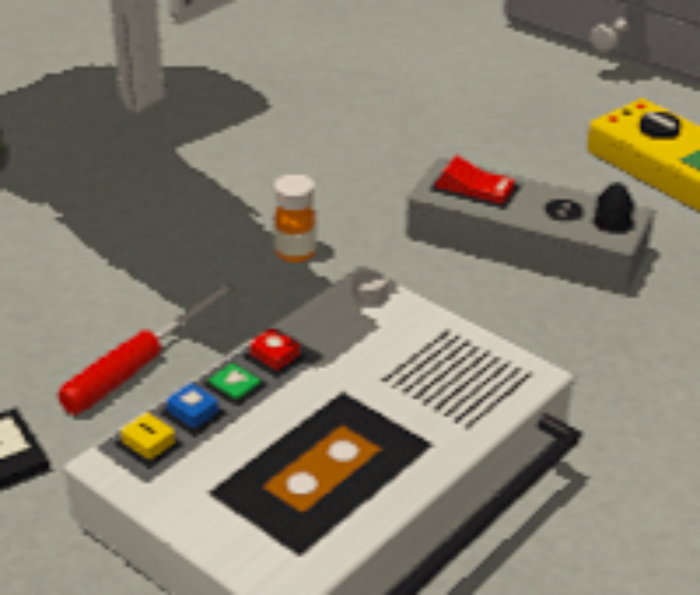

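The last picture shows green down at (235, 380), the other three keys up, and the rocker on at (475, 180). The loose things are where they were and the arm is clear.

```bash
python3 -c "
from cell import manip
print(manip.sign_off())"
```

```text
the job is handed in; nothing more can be done
None
```

The job is done and handed in: power switched on, the yellow counter-zero key pressed and back up, then the green play key pressed and staying down; red, blue and the loose things look untouched, and the arm is clear.

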